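# Load the card rack and gauge its well

## Robot

A 7-joint arm with a two-finger parallel gripper is mounted at the origin on the work surface. World frame = base frame: x ahead of the robot, y to its left, z up, the work surface at z = 0. Lengths are in m, angles in rad, forces in N, time in s.
With the tool pointing down it reaches from about 0.425 to 1.025 m from the base axis. Payload 3.6 kg.
Tool frame: the origin (TCP) lies between the finger pads; the fingertips stand 25 mm ahead of it and the grasp point (between the pads) lies 6 mm ahead of it; z points along the fingers, y is the line along which they close (so a half turn about z gives the same grasp; the last joint's range is limited). The gripper opens to 85 mm and grips with 20 to 120 N. Pads are 22 mm wide; open, the fingers measure 114 mm over their backs; the gripper's body (76 mm by 85 mm) begins 54 mm behind the grasp point. The pads swing forward as they close: fully open they stand 13 mm farther back than shut.
Start: joints at [-1.323, 0.591, 0.048, 1.609, -0.033, 0.943, -0.034], TCP at [0.242, 0.683, 0.256] pointing down, gripper open.
Joint ranges: [-2.69, 2.69], [-0.47, 2.24], [-1.27, 1.36], [0.19, 2.51], [-1.53, 4.68], [0.08, 2.07], [-3.09, 3.09]. Speed limits (rad/s): [2.57, 2.57, 3.14, 3.14, 3.14, 3.14, 3.14].

## Interface

Orientations are given as a rotation vector (axis times angle).
In Python, from rig import robot gives the robot as it stands. The module is installed in compiled form; this text tells all that it offers.
- The arm moves only by the shell command python3 -m crank 'ROWS' [OPENING] [FORCE]. ROWS is JSON, a list of rows, each a list of 2 entries, a list of its own where there are three numbers: the shift along the tool's x, y, z in cm, then the turn about the tool's z in rad. A call has 1 to 5 rows; each row is the pose to reach, as a shift and turn from the pose commanded when the call began, along the tool's axes at that moment; what a row does not reach only later rows make up. A row lasts 1/8 s, in which the tool goes at most 62.5 mm and 10.7 degrees, less where a joint would pass 70% of its speed; a pose out of reach is approached as far as the arm can. A call with a gripper value outside its range is refused whole. OPENING is the closure, from 0 (fully open) to 1 (shut), set as the call begins (- or left out, the last holds). The fingers move at their own pace and stop on an object; FORCE is the grip in N (left out, the last holds). Time passes only in rows, so rows that repeat a pose let the fingers close. It gives the time, the measured TCP pose, the force, the opening and the grip force at its end, in the units of the state.
- robot.state(): the state, without advancing time (a new reading comes with each control period).
- robot.camera(name): name is "scene" or "top"; returns (picture, depth): 384x512x3 uint8, red, green, blue; 384x512 float32, m along the optical axis (not along the pixel's ray), 0 where there is no reading.
- robot.camera_model(name): a dict with "mtx" (3x3 intrinsics, pixels), "dist" ([k1, k2, p1, p2, k3] as OpenCV has them; the pictures are not rectified), "world_to_cam" (4x4, takes a point from world to camera coordinates). Camera axes: x right, y down, z forward; pixel columns grow to the right and rows downward; lengths in m; the calibration is good to about 2 mm. A picture is of the moment at which its call begins. camera_model takes no time and is no camera call.
- robot.sign_off(): hands the job in; it is judged then, once.
The state is a dict: "time_s": time; "joints": joint angles; "dq": joint speeds; "tau": joint torques, N m; "tcp_pos": TCP position; "orientation": TCP orientation; "force": force on the tool from outside, world axes, zero at the start; "moment": the same for the moment, N m; "width": finger opening in m; "grip_force": force on a finger pad.
Only numpy, scipy, OpenCV 4.12 (cv2) and the standard library are available. Lean on these libraries where they do the work, as an engineer would, in place of code of your own. Each camera call takes 0.05 s, during which the arm holds its last target. There are 200 camera calls.

## Task

Plug every loose circuit card from the black supply block into a free slot of the aluminium card rack, fully home. Then measure the open well at the end of the rack with the depth gauge: lower its rod into the well until it touches the bottom and the gauge's foot rests flat on the rim, then press the gauge's lock right down while it stands there. Lastly put the gauge back on its wooden stand, standing upright, locked and with its reading unchanged; leave the other things on the bench where they are.

Things in the scene. Friction and masses are not known exactly. Their poses are not given: they have to be found in the camera images.
- rack: Aluminium card rack fixed on the bench, 112 (its x) x 236 (its y) x 65 mm high; origin under its centre. Six slots in a row along its y, 26 mm apart; a card's width lies along the rack's x. Two slots hold fitted cards, like the loose ones, fixed and equally high. Rails 64 mm apart guide the card's edges; slots are 9 mm wide, roof-shaped lead-ins 55 to 63 mm above the bench. Well at the +y end
- well_rim (a point): Centre of the well's mouth, at rim height, 65 mm above the bench; the flat rim round it is 14 mm wide or more, 32 mm on the sides towards the rack's +x and -x. The well is straight-sided, 48 mm along the rack's x, 40 mm along its y. The nearest card slot's centre is 59 mm away along the rack's y
- well_floor (a point): Centre of the well's flat black floor, on its top face. Its depth below the rim differs from start to start, 32 to 48 mm
- supply: Black slotted supply block fixed on the bench, 100 (its x) by 152 (its y) by 53 mm high, in which the loose cards stand upright, 32 mm apart along its y, their width along its x, their feet 8 mm above the bench and the upper 55 mm of each free; origin at the centre of its underside
- stand_top (a point): Wooden gauge stand fixed on the bench: two blocks with flat tops 65 mm above the bench (as high as the rack's rim), each 140 (its x) x 51 mm (its y), either side of a trench 48 mm wide, 60 mm deep, along its x. This point: centre of the trench, level with the tops. The gauge's foot lies across the trench, its rod hanging in it
- gauge_body (a point): Loose steel depth gauge, about 0.6 kg. Point in its upright body, on the rod's axis, 31 mm above the foot's underside. Foot: bar 124 (its x) x 24 (y) x 10 mm. Body: 24 (x) x 16 (y) mm, top 44 mm above the foot's underside; grasp it from above across its y (16 mm). The rod slides through the middle; its cap (14 mm across) reaches up to 76 mm above the foot's underside. z up
- rod (a joint): Slide of the gauge's rod (8 mm thick): its tip is 25 mm + this value below the foot's underside; range 0 to 0.036 m. Stiff (4 N), locked or not; stays where left, but is dragged if pressed on a wall while lifting. It starts 52 to 58 mm out, more than any well depth, so lowering the gauge on the well pushes it up until the foot meets the rim. Its cap can be pushed down
- rod_tip (a point): Flat lower end of the gauge's rod, on its axis
- lock (a joint): Lock of the gauge's slide: 0 free (start), 0.006 m pressed fully down (locked). It takes about 3 N downward and stays where it is left
- lock_top (a point): Middle of the top of the lock, a black round plunger 16 mm across and 14 mm tall on the gauge's foot, 44 mm from the rod's axis along the gauge's +x; free, its top is 24.5 mm above the foot's underside
- card1_centre (a point): Loose green circuit card with a white strip along its top edge, about 70 g: 60 wide (its x), 6 thick (its y), 100 mm tall (its z, up). Point at its centre, 50 mm above its foot. It can be held from above by its two side edges, 60 mm apart. May be absent. Either way round fits any slot
- card2_centre (a point): Loose green circuit card with a white strip along its top edge, about 70 g: 60 wide (its x), 6 thick (its y), 100 mm tall (its z, up). Point at its centre, 50 mm above its foot. It can be held from above by its two side edges, 60 mm apart. May be absent. Either way round fits any slot
- card3_centre (a point): Loose green circuit card with a white strip along its top edge, about 70 g: 60 wide (its x), 6 thick (its y), 100 mm tall (its z, up). Point at its centre, 50 mm above its foot. It can be held from above by its two side edges, 60 mm apart. May be absent. Either way round fits any slot
- card4_centre (a point): Loose green circuit card with a white strip along its top edge, about 70 g: 60 wide (its x), 6 thick (its y), 100 mm tall (its z, up). Point at its centre, 50 mm above its foot. It can be held from above by its two side edges, 60 mm apart. May be absent. Either way round fits any slot
- slot1 (a point): A free slot of the rack: top of the black socket strip at its bottom, 14 mm above the bench, mid-way along the slot, where the middle of a card's foot must rest. Which slots are free differs from start to start; x along the slot
- slot2 (a point): A free slot of the rack: top of the black socket strip at its bottom, 14 mm above the bench, mid-way along the slot, where the middle of a card's foot must rest. Which slots are free differs from start to start; x along the slot
- slot3 (a point): A free slot of the rack: top of the black socket strip at its bottom, 14 mm above the bench, mid-way along the slot, where the middle of a card's foot must rest. Which slots are free differs from start to start; x along the slot
- slot4 (a point): A free slot of the rack: top of the black socket strip at its bottom, 14 mm above the bench, mid-way along the slot, where the middle of a card's foot must rest. Which slots are free differs from start to start; x along the slot
- meter1: Bystander: white square panel meter, 55 x 55 x 22 mm high, lying on the bench; origin under its centre
- meter2: Bystander: another such panel meter
- clampmeter: Bystander: red clamp meter lying flat, body 140 x 60 x 30 mm, black jaws reaching 135 mm along its x; origin under its body's centre
- driver: Bystander: orange-handled screwdriver lying on the bench, along its x
- jar: Bystander: small jar, 52 mm across, 60 mm tall; origin under its centre
- terminals: Bystander: grey terminal strip 30 x 90 (its y) x 18 mm high; origin under its centre

How it is judged:
On the way, in this order (a step that is already met when the one before it is completed fails the run):
1. every loose card stands fully home in a free slot (((horizontal distance between card1_centre and slot1 below 0.006 m and z of card1_centre in the frame of slot1 between 0.046 and 0.054 m) or (horizontal distance between card1_centre and slot2 below 0.006 m and z of card1_centre in the frame of slot2 between 0.046 and 0.054 m) or (horizontal distance between card1_centre and slot3 below 0.006 m and z of card1_centre in the frame of slot3 between 0.046 and 0.054 m) or (horizontal distance between card1_centre and slot4 below 0.006 m and z of card1_centre in the frame of slot4 between 0.046 and 0.054 m)) and angle between each of card1_centre, card2_centre, card3_centre, card4_centre's own z axis and vertical below 0.08 rad and angle between the x axis of each of card1_centre, card2_centre, card3_centre, card4_centre and the x axis of rack, either way round below 0.1 rad and ((horizontal distance between card2_centre and slot1 below 0.006 m and z of card2_centre in the frame of slot1 between 0.046 and 0.054 m) or (horizontal distance between card2_centre and slot2 below 0.006 m and z of card2_centre in the frame of slot2 between 0.046 and 0.054 m) or (horizontal distance between card2_centre and slot3 below 0.006 m and z of card2_centre in the frame of slot3 between 0.046 and 0.054 m) or (horizontal distance between card2_centre and slot4 below 0.006 m and z of card2_centre in the frame of slot4 between 0.046 and 0.054 m)) and ((horizontal distance between card3_centre and slot1 below 0.006 m and z of card3_centre in the frame of slot1 between 0.046 and 0.054 m) or (horizontal distance between card3_centre and slot2 below 0.006 m and z of card3_centre in the frame of slot2 between 0.046 and 0.054 m) or (horizontal distance between card3_centre and slot3 below 0.006 m and z of card3_centre in the frame of slot3 between 0.046 and 0.054 m) or (horizontal distance between card3_centre and slot4 below 0.006 m and z of card3_centre in the frame of slot4 between 0.046 and 0.054 m)) and ((horizontal distance between card4_centre and slot1 below 0.006 m and z of card4_centre in the frame of slot1 between 0.046 and 0.054 m) or (horizontal distance between card4_centre and slot2 below 0.006 m and z of card4_centre in the frame of slot2 between 0.046 and 0.054 m) or (horizontal distance between card4_centre and slot3 below 0.006 m and z of card4_centre in the frame of slot3 between 0.046 and 0.054 m) or (horizontal distance between card4_centre and slot4 below 0.006 m and z of card4_centre in the frame of slot4 between 0.046 and 0.054 m))), for 0.2 s.
2. the gauge stands flat on the rim of the well with the rod's tip on the well's floor, not yet locked (z of rod_tip in the frame of well_floor between -0.002 and 0.0025 m and z of gauge_body in the frame of well_rim between 0.0285 and 0.0335 m and angle between gauge_body's own z axis and vertical below 0.05 rad and horizontal distance between rod_tip and well_floor below 0.027 m and value of joint lock below 0.003 m), for 0.2 s.
3. the lock is pressed down while the gauge stands so (z of rod_tip in the frame of well_floor between -0.002 and 0.0025 m and z of gauge_body in the frame of well_rim between 0.0285 and 0.0335 m and angle between gauge_body's own z axis and vertical below 0.05 rad and horizontal distance between rod_tip and well_floor below 0.027 m and value of joint lock above 0.0045 m), for 0.2 s.
At the end, for the whole second after the job is handed in: Every present card home in a free slot (centre within 6 mm, height 4 mm, upright within 0.08 rad, in line within 0.1 rad); gauge upright and at rest across its stand, lock down over 4.5 mm, rod still set to the depth of the well within 2 mm (its tip then level with the well floor) (all of step 1 and z of rod_tip in the frame of well_floor between -0.002 and 0.0025 m and value of joint lock above 0.0045 m and z of gauge_body in the frame of stand_top between 0.028 and 0.034 m and x of gauge_body in the frame of stand_top between -0.065 and 0.065 m and y of gauge_body in the frame of stand_top between -0.026 and 0.026 m and angle between gauge_body's own z axis and vertical below 0.06 rad and linear speed of gauge below 0.02 m/s); the robot touches nothing.
It fails at once if another thing on the bench is pushed more than 30 mm (distance of any of meter1, meter2, clampmeter, driver, jar, terminals from where it was at the start of the episode above 0.03 m).
Of card1, card2, card3, card4 only 2 to 4 are there at a start; the rules pass over those that are not, and their reading is None.
At some moment in a run one of gauge may be knocked a few centimetres aside while the robot is not near it.
It also fails if it takes over 210 s, if anything falls off the work surface, if the arm or the gripper's body presses on something with over 40 N, if the wrist force passes 120 N, or if a joint passes its speed limit or range.

## Working session

There is one attempt and no reset: what is moved stays moved. The work goes in short steps, Python scripts to look and compute and a shell command to move; the robot and the scene stay as the last step left them, time stands still between calls to the robot, and variables do not carry over. Pictures are saved under pics/ and viewed, at most 14 in all, crops included, and the job is handed in when it is done.

```bash
mkdir -p pics; ls; cat > h.py <<'E'
from rig import robot
import numpy as np, cv2
def snap(n):
    im,d=robot.camera(n); np.savez(f'/tmp/{n}.npz',im=im,d=d); return im,d
def load(n):
    z=np.load(f'/tmp/{n}.npz'); return z['im'],z['d']
def ray(n,uv):
    m=robot.camera_model(n); T=np.array(m['world_to_cam']);R=T[:3,:3]
    p=cv2.undistortPoints(np.array(uv,float).reshape(-1,1,2),np.array(m['mtx']),np.array(m['dist'])).reshape(-1,2)
    return -R.T@T[:3,3], np.c_[p,np.ones(len(p))]@R
def plane(n,uv,z):
    c,d=ray(n,uv); return c+d*((z-c[2])/d[:,2])[:,None]
def cloud(n,d):
    h,w=d.shape; u,v=np.meshgrid(np.arange(w),np.arange(h))
    c,r=ray(n,np.c_[u.ravel(),v.ravel()]); return (c+r*d.ravel()[:,None]).reshape(h,w,3)
def proj(n,P):
    m=robot.camera_model(n);T=np.array(m['world_to_cam'])
    return cv2.projectPoints(np.array(P,float).reshape(-1,3),cv2.Rodrigues(T[:3,:3])[0],T[:3,3],np.array(m['mtx']),np.array(m['dist']))[0].reshape(-1,2)
E
python3 - <<'E'
from h import *
for n in ('top','scene'):
    im,d=snap(n); cv2.imwrite(f'pics/{n}0.png',cv2.resize(im[:,:,::-1],(800,600)))
    print(n,ray(n,[[256,192]]))
print(robot.state())
E
```

```text
pics
top (array([0.43052696, 0.00781891, 0.93618412]), array([[ 0.17215445, -0.00807446, -0.98519369]]))
scene (array([ 1.1297142 , -0.14024691,  1.02446803]), array([[-0.49256934,  0.14208231, -0.85888155]]))
{'time_s': 0.1, 'joints': array([-1.32351435,  0.59206268,  0.04828837,  1.60969999, -0.03326918,
        0.94275424, -0.03368589]), 'dq': array([ 0.000571  , -0.00075824,  0.00160984, -0.00414174, -0.00151569,
       -0.00080354, -0.00011706]), 'tau': array([ 4.86441524e-03, -5.49997330e+01,  1.55318800e+00, -1.98823321e+01,
        9.70679481e-03,  3.85981359e-03, -1.51418436e-05]), 'tcp_pos': array([0.24205984, 0.68263935, 0.25522713]), 'orientation': array([-0.53247962, -3.09590726,  0.00331161]), 'force': array([-0.99202783, -0.02425537, -0.71017491]), 'moment': array([-0.00138122,  0.02660056, -0.01700938]), 'grip_force': 0.0, 'width': 0.08546916076202196}
```

View pics/top0.png

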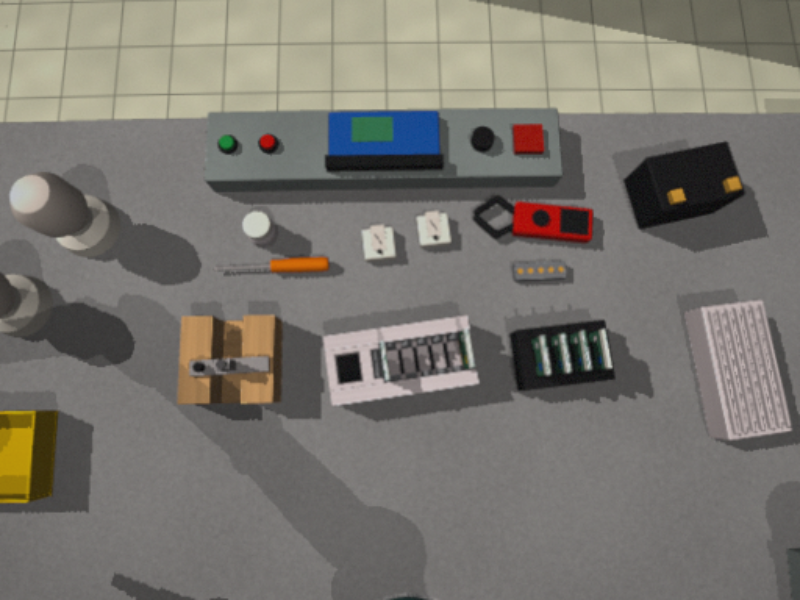

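View pics/scene0.png

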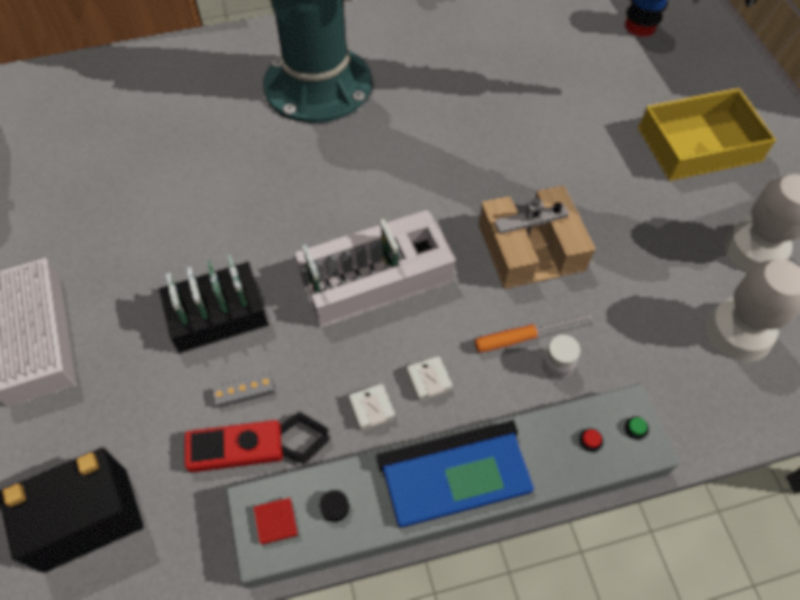

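The top view shows the rack (centre ~(400,360)), with fitted cards in its end slots (~(375,360) and (465,345)). Four loose cards stand in the supply (~(540–600,352)), and the gauge lies across the stand (~(230,365)) with its lock at (198,367). The scene view agrees. Next I'll measure from the depth cloud.

```bash
cat > m.py <<'E'
from h import *
import sys
def rect(P):
    (c,s,a)=cv2.minAreaRect((P[:,:2]*1000).astype(np.float32)); return np.round(c,1),np.round(s,1),round(a,2)
if __name__=='__main__':
  for n in ('top','scene'):
    im,d=load(n); C=cloud(n,d); x,y,z=C[...,0],C[...,1],C[...,2]; ok=d>0
    hsv=cv2.cvtColor(im,cv2.COLOR_RGB2HSV)
    # regions from top
    def reg(x0,x1,y0,y1,z0,z1): return ok&(x>x0)&(x<x1)&(y>y0)&(y<y1)&(z>z0)&(z<z1)
    print(n,'bench z',np.median(z[reg(.35,.42,-.2,.2,-.03,.03)]))
    for nm,b in dict(rack=(.4,.7,-.16,.16,.058,.072),supply=(.4,.7,-.42,-.17,.045,.059),stand=(.4,.7,.15,.42,.058,.072),gauge=(.4,.7,.15,.42,.072,.15),cards=(.4,.7,-.42,-.17,.098,.115),fit=(.4,.7,-.16,.16,.09,.13)).items():
        m=reg(*b); 
        nb,lab,st,ce=cv2.connectedComponentsWithStats(m.astype(np.uint8))
        for i in range(1,nb):
            if st[i,4]>12: q=C[lab==i]; print(nm,st[i,4],rect(q),'z',np.round(np.percentile(q[:,2],[5,50,95])*1000,1))
E
python3 m.py
python3 - <<'E'
from h import *
print(plane('top',np.array([[540,352],[600,352],[400,360],[230,362]])*.64,0.06))
E
```

```text
top bench z -1.80637145213991e-05
rack 2471 (array([486.6,   1.9]), array([109.7, 235.7]), 7.22) z [60.6 64.6 67.2]
supply 1403 (array([ 491. , -266.7]), array([100.2, 154.2]), 5.41) z [49.7 52.5 55.5]
stand 20 (array([697.2, 239.1]), array([23.5,  5.3]), 88.74) z [58.9 59.6 61.2]
stand 1056 (array([494.6, 327.3]), array([ 58.8, 139.3]), 89.02) z [62.6 65.3 68.1]
stand 1022 (array([493.8, 230.3]), array([ 52.5, 137.7]), 89.48) z [62.2 65.2 67.7]
gauge 495 (array([483.4, 273.2]), array([ 24.3, 123.8]), 2.39) z [ 73.   76.  115.1]
cards 96 (array([ 493.6, -282.5]), array([58.8,  7.3]), 5.84) z [ 99.4 106.7 109.2]
cards 101 (array([ 495.2, -315.3]), array([58.8,  8. ]), 5.37) z [ 99.8 106.5 109.4]
cards 99 (array([ 489.9, -250.9]), array([59.3,  7.5]), 6.37) z [ 99.6 106.7 109.7]
cards 93 (array([ 487.2, -218.8]), array([60. ,  6.8]), 4.97) z [ 99.5 106.7 109.5]
fit 87 (array([ 499.8, -101.3]), array([57.3,  7.4]), 4.35) z [ 94.2 112.7 115.8]
fit 65 (array([483.6,  26.6]), array([57.1,  6. ]), 7.14) z [111.3 113.7 116.6]
scene bench z -6.898944372735194e-05
rack 2128 (array([ 4.882e+02,
[... 352 characters left out ...]
[ 27.7, 125.9]), 1.07) z [ 72.8  76.5 111.8]
cards 64 (array([ 490. , -221.8]), array([62.2,  6.2]), 5.58) z [101.  107.5 110.6]
cards 66 (array([ 492.5, -253.8]), array([61.6,  6.4]), 5.02) z [101.3 107.7 111. ]
cards 71 (array([ 495.5, -286.1]), array([62.9,  6.8]), 5.71) z [100.6 107.6 111. ]
cards 72 (array([ 497.6, -318.5]), array([59.7,  6.6]), 5.29) z [101.6 107.7 111. ]
fit 107 (array([486.4,  23.4]), array([60.9,  7.4]), 6.69) z [ 93.2 111.3 115.5]
fit 89 (array([ 502.2, -105.8]), array([63.2,  6.6]), 6.94) z [ 93.7 112.8 116.2]
[[ 0.49324093 -0.22458019  0.06      ]
 [ 0.49079758 -0.32332357  0.06      ]
 [ 0.485769    0.00277139  0.06      ]
 [ 0.48860198  0.27493181  0.06      ]]
```

```bash
cat > go.py <<'E'
# go.py x y z yaw(tool y, deg): shift (cm, tool axes) and turn for a target in mm
from h import *
import sys
from scipy.spatial.transform import Rotation as Ro
s=robot.state(); R=Ro.from_rotvec(s['orientation']).as_matrix()
yaw=np.degrees(np.arctan2(R[1,1],R[0,1]))
print('t %.1f'%s['time_s'],'tcp',np.round(s['tcp_pos']*1000,1),'yaw %.1f'%yaw,'tilt %.2f'%np.degrees(np.arccos(-R[2,2])),'F',np.round(s['force'],1),'w %.1f'%(s['width']*1e3),'grip %.0f'%s['grip_force'],'j7 %.2f'%s['joints'][6])
a=list(map(float,sys.argv[1:]))
for i in range(0,len(a),4):
    x,y,z,w=a[i:i+4]
    sh=R.T@(np.array([x,y,z])/1000-s['tcp_pos'])*100
    print('shift cm',np.round(sh,2),'turn %.3f'%-np.radians((w-yaw+180)%360-180))
E
python3 go.py 490 300 250 5.2 490 -220 200 5.2
```

```text
t 0.1 tcp [242.1 682.6 255.2] yaw 70.5 tilt 0.12 F [-1.  -0.  -0.7] w 85.5 grip 0 j7 -0.03
shift cm [-36.15 -27.78   0.59] turn 1.139
shift cm [-53.53 -76.78   5.69] turn 1.139
```

```bash
R='x'; python3 -m crank '[[[-36,-28,0],1.14],[[-36,-28,0],1.14],[[-36,-28,0],1.14],[[-36,-28,0],1.14],[[-36,-28,0],1.14]]' 0 60
python3 go.py 490 300 250 5.2 488.6 -220.3 200 5.2
```

```text
time_s: 0.72
tcp_pos: [0.4114, 0.4181, 0.2562]
orientation: [1.881, 2.516, -0.0]
force: [1.4, -0.9, -0.4]
width: 0.085
grip_force: 0.0
t 0.7 tcp [411.4 418.1 256.2] yaw 16.4 tilt 0.01 F [ 1.4 -0.9 -0.4] w 85.0 grip 0 j7 -0.40
shift cm [-13.55   4.2    0.62] turn 0.196
shift cm [-63.42 -10.64   5.63] turn 0.196
```

```bash
python3 -m crank '[[[-30,-4,2],0.2],[[-30,-4,2],0.2],[[-30,-4,2],0.2],[[-30,-4,2],0.2],[[-30,-4,2],0.2]]' >/dev/null; python3 go.py 488.6 -220.3 200 5.2
```

```text
t 1.4 tcp [458.7 118.8 236.1] yaw 5.2 tilt 0.02 F [ 0.1 -0.6  0.4] w 85.2 grip 0 j7 -0.02
shift cm [-34.04  -0.12   3.62] turn 0.001
```

```bash
python3 -m crank '[[[-34,-0.1,3.6],0],[[-34,-0.1,3.6],0],[[-34,-0.1,3.6],0],[[-34,-0.1,3.6],0],[[-34,-0.1,3.6],0]]' >/dev/null;python3 -m crank '[[[-3,0,0],0],[[-3,0,0],0]]' >/dev/null; python3 go.py 488.6 -220.3 94 5.2
python3 - <<'E'
from h import *
for n in ('top','scene'):
    im,d=snap(n); uv=proj(n,[.489,-.22,.1])[0].astype(int); u,v=np.clip(uv,[80,60],[432,324])
    cv2.imwrite(f'pics/{n}1.png',cv2.resize(im[v-60:v+60,u-80:u+80,::-1],(640,480)))
E
```

```text
t 2.2 tcp [ 489.  -221.4  203.3] yaw 5.0 tilt 0.10 F [-0.7  0.5 -0.1] w 85.8 grip 0 j7 0.72
shift cm [ 0.14 -0.03 10.93] turn -0.004
```

View pics/scene1.png

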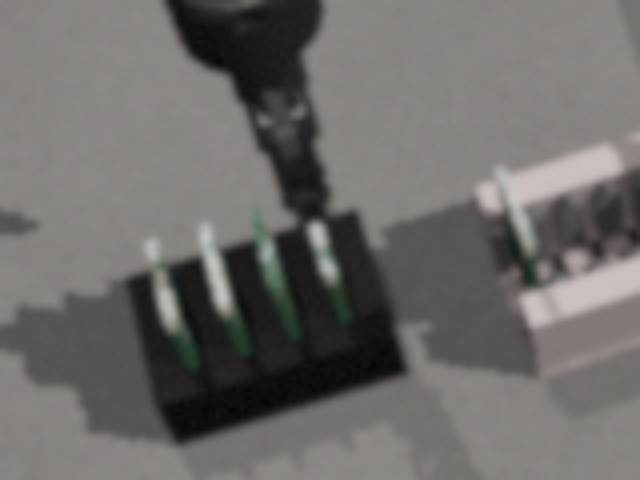

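The crop shows the gripper straight behind and above the nearest card (~(330,270)), which fits the plan. Descending to grip.

```bash
python3 -m crank '[[[0.1,0,4],0],[[0.1,0,8],0],[[0.1,0,10.9],0],[[0.1,0,10.9],0],[[0.1,0,10.9],0]]' >/dev/null; python3 go.py; python3 -m crank '[[[0,0,0],0],[[0,0,0],0],[[0,0,0],0],[[0,0,0],0],[[0,0,0],0]]' 1 60 >/dev/null; python3 go.py 488.6 -220.3 94 5.2
```

```text
t 3.0 tcp [ 490.  -216.2   95.2] yaw 5.4 tilt 0.05 F [-0.5 -0.4 -0.2] w 85.6 grip 0 j7 0.81
t 3.6 tcp [ 488.5 -217.1   95.8] yaw 5.3 tilt 0.05 F [-4.6  0.4  7. ] w 59.0 grip 63 j7 0.81
shift cm [-0.32 -0.02  0.18] turn 0.001
```

```bash
python3 -m crank '[[[0,0,-5],0],[[0,0,-10],0],[[0,0,-13],0],[[0,0,-13],0],[[0,0,-13],0]]' >/dev/null; python3 go.py 488.2 -0.6 225 7.1
```

```text
t 4.2 tcp [ 488.8 -216.6  224.1] yaw 5.3 tilt 0.05 F [ 0.   0.5 -1.2] w 58.5 grip 65 j7 0.71
shift cm [21.51  1.94 -0.08] turn -0.031
```

```bash
python3 -m crank '[[[21.8,1.95,0],-0.031],[[21.8,1.95,0],-0.031],[[21.8,1.95,0],-0.031],[[21.8,1.95,0],-0.031],[[21.8,1.95,0],-0.031]]' >/dev/null; python3 -m crank '[[[0,0,0],0],[[0,0,0],0]]' >/dev/null; python3 go.py 488.2 2.5 225 7.1
cat > inhand.py <<'E'
from h import *
from m import rect
s=robot.state(); t=s['tcp_pos']
for n in ('top','scene'):
    im,d=snap(n); C=cloud(n,d); hsv=cv2.cvtColor(im,cv2.COLOR_RGB2HSV)
    g=(hsv[...,0]>40)&(hsv[...,0]<95)&(hsv[...,1]>70)&(hsv[...,2]>30)
    rel=C-t
    m=g&(d>0)&(abs(rel[...,0])<.06)&(abs(rel[...,1])<.02)&(rel[...,2]<-.02)&(rel[...,2]>-.1)
    q=C[m]; print(n,m.sum())
    if m.sum()>8:
        print(' rel z',np.round(np.percentile(rel[m][:,2],[2,50,98])*1e3,1), rect(q))
        # tilt: y vs z after removing yaw
        A=np.c_[np.ones(len(q)),q[:,0]-t[0],q[:,2]-t[2]]; k=np.linalg.lstsq(A,q[:,1]-t[1],rcond=None)[0]
        print(' y off at tcp x %.1f, yaw slope %.1f deg, tilt %.1f deg'%(k[0]*1e3,-np.degrees(k[1]) , np.degrees(k[2])),'y at foot rel',round((k[0]-.086*k[2])*1e3,1))
E
python3 inhand.py
```

```text
t 5.1 tcp [488.3   0.  224. ] yaw 6.9 tilt 0.07 F [-0.1  0.6  0.2] w 59.0 grip 65 j7 0.29
shift cm [ 0.25  0.02 -0.1 ] turn -0.003
top 0
scene 36
 rel z [-78.2 -45.9 -20.6] (array([500.4,  -8.1]), array([41.9,  4.3]), 12.72)
 y off at tcp x -10.9, yaw slope -7.4 deg, tilt -2.2 deg y at foot rel -7.6
```

```bash
python3 -m crank '[[[0.25,0,3],0],[[0.25,0,6.4],0],[[0.25,0,6.4],0],[[0.25,0,6.4],0],[[0.25,0,6.4],0]]' >/dev/null; python3 go.py 488.2 2.5 225 7.1; python3 inhand.py;python3 -m crank '[[[0,0,1],0],[[0,0,2],0],[[0,0,2],0]]' >/dev/null; python3 go.py 488.2 2.5 100 7.1;
```

```text
t 5.8 tcp [489.3   3.9 161.6] yaw 7.0 tilt 0.15 F [-0.3  0.1 -0.5] w 58.5 grip 65 j7 0.36
shift cm [-0.13 -0.11 -6.34] turn -0.001
top 0
scene 45
 rel z [-87.7 -53.5 -22.6] (array([502.2,   9. ]), array([39.1, 27.1]), 6.95)
 y off at tcp x -19.2, yaw slope 5.5 deg, tilt -20.5 deg y at foot rel 11.5
t 6.3 tcp [487.5   4.2 139.3] yaw 7.1 tilt 0.14 F [-0.5 -0.1 -1.1] w 58.6 grip 65 j7 0.39
shift cm [-0.18  0.06  3.93] turn -0.000
```

```bash
python3 -m crank '[[[-0.15,0.05,1],0],[[-0.15,0.05,2],0],[[-0.15,0.05,3],0],[[-0.15,0.05,3.3],0]]' >/dev/null; python3 go.py 488.2 2.5 100 7.1;  python3 -m crank '[[[0,0,0.5],0],[[0,0,0.9],0],[[0,0,1],0]]' ; python3 go.py 488.2 2.5 100 7.1
```

```text
t 6.8 tcp [488.6   2.9 106.5] yaw 7.1 tilt 0.09 F [-0.5  1.3  0.3] w 59.1 grip 65 j7 0.42
shift cm [-0.04 -0.04  0.65] turn -0.000
time_s: 7.15
tcp_pos: [0.4892, 0.0028, 0.1013]
orientation: [-2.079, -2.353, -0.004]
force: [-10.0, 2.1, 53.7]
width: 0.0586
grip_force: 70.0
t 7.2 tcp [489.2   2.8 101.3] yaw 7.1 tilt 0.19 F [-10.    2.1  53.7] w 58.6 grip 70 j7 0.43
shift cm [-0.02 -0.1   0.13] turn -0.000
```

Home height reached (101.3 against the expected 101.8), with solid contact. Release and back off.

```bash
python3 -m crank '[[[0,0,-0.5],0],[[0,0,-0.5],0],[[0,0,-0.5],0]]' 0 >/dev/null; python3 -m crank '[[[0,0,0],0],[[0,0,-5],0],[[0,0,-11],0],[[0,0,-11],0]]' >/dev/null; python3 go.py 491.2 -252.3 215 5.2
```

```text
t 8.0 tcp [491.9   2.6 215.9] yaw 7.1 tilt 0.49 F [-0.1  1.  -0.7] w 85.2 grip 0 j7 0.32
shift cm [-25.29  -3.21   0.07] turn 0.033
```

```bash
python3 -m crank '[[[-25.3,-3.2,0],0.033],[[-25.3,-3.2,0],0.033],[[-25.3,-3.2,0],0.033],[[-25.3,-3.2,0],0.033],[[-25.3,-3.2,0],0.033]]' >/dev/null; python3 -m crank '[[[0,0,0],0],[[0,0,0],0],[[0,0,0],0]]' >/dev/null; python3 go.py 491.2 -252.3 94 5.2
python3 - <<'E'
from h import *
for n in ('top','scene'): snap(n)
E
python3 m.py | egrep 'fit|cards|gauge|top|scene'
```

```text
t 9.0 tcp [ 488.7 -250.2  212.1] yaw 5.4 tilt 0.07 F [-0.1  0.3  1. ] w 85.5 grip 0 j7 0.79
shift cm [-0.25  0.23 11.81] turn 0.003
top bench z 3.934655894566319e-05
gauge 501 (array([483.3, 273.5]), array([ 24.4, 123.7]), 2.5) z [ 73.1  76.2 115.1]
cards 95 (array([ 493.7, -283. ]), array([58.4,  8. ]), 4.59) z [ 99.2 106.9 109.4]
cards 96 (array([ 489.9, -250.8]), array([59.3,  7.6]), 6.68) z [101.1 106.8 110.1]
fit 89 (array([ 499.8, -101.4]), array([57.2,  7.4]), 3.99) z [ 93.3 112.6 115.5]
fit 72 (array([ 4.868e+02, -1.000e-01]), array([59.7,  6.1]), 7.25) z [110.7 113.4 115.8]
fit 65 (array([483.6,  26.6]), array([57.,  6.]), 7.1) z [111.7 113.6 116.1]
scene bench z -5.4716479625849246e-05
gauge 456 (array([486.2, 268.8]), array([ 28., 125.]), 0.63) z [ 73.1  76.5 112.5]
cards 71 (array([ 495.9, -286. ]), array([62.3,  6.4]), 5.83) z [ 99.8 106.7 109.9]
cards 55 (array([ 496.1, -253.4]), array([53.4,  6.3]), 5.12) z [101.7 107.6 110.9]
cards 72 (array([ 496.3, -318.4]), array([60. ,  6.5]), 5.83) z [101.5 107.4 109.7]
fit 112 (array([486.4,  23.1]), array([60.6,  7.5]), 5.74) z [ 92.7 110.  115.7]
fit 109 (array([491.1,  -3.6]), array([60.2,  7.1]), 7.69) z [ 92.1 111.5 115.9]
fit 93 (array([ 501.4, -105.7]), array([63.1,  6.6]), 6.95) z [ 93.2 112.1 116.1]
```

First card home, level with the fitted ones. On to the second card.

```bash
python3 -m crank '[[[-0.25,0.2,4],0],[[-0.25,0.2,8],0],[[-0.25,0.2,11.8],0],[[-0.25,0.2,11.8],0],[[-0.25,0.2,11.8],0]]' >/dev/null; python3 -m crank '[[[0,0,0],0],[[0,0,0],0]]' > /dev/null; python3 go.py 491.2 -252.3 94 5.2; python3 -m crank '[[[0,0,0],0],[[0,0,0],0],[[0,0,0],0],[[0,0,0],0],[[0,0,0],0]]' 1 60 >/dev/null; python3 go.py 491.2 -252.3 94 5.2; python3 -m crank '[[[0,0,-5],0],[[0,0,-10],0],[[0,0,-13],0],[[0,0,-13],0],[[0,0,-13],0]]' >/dev/null; python3 go.py 491.4 -26.4 225 7.1
```

```text
t 10.0 tcp [ 491.4 -254.8   95.7] yaw 5.2 tilt 0.14 F [ 0.6 -0.6 -0.8] w 85.5 grip 0 j7 0.89
shift cm [0.26 0.   0.17] turn -0.000
t 10.6 tcp [ 490.8 -254.7   95.2] yaw 5.2 tilt 0.04 F [-1.3  0.   4.8] w 59.3 grip 63 j7 0.89
shift cm [0.24 0.06 0.12] turn -0.001
t 11.2 tcp [ 490.  -253.9  223.6] yaw 5.2 tilt 0.10 F [-0.2  0.2 -1.5] w 58.7 grip 66 j7 0.79
shift cm [22.64  2.2  -0.12] turn -0.033
```

```bash
python3 -m crank '[[[22.4,2.2,0],-0.033],[[22.4,2.2,0],-0.033],[[22.4,2.2,0],-0.033],[[22.4,2.2,0],-0.033],[[22.4,2.2,0],-0.033]]' >/dev/null; python3 -m crank '[[[0,0,0],0],[[0,0,0],0],[[0,0,0],0]]' >/dev/null; python3 go.py 491.4 -28.8 162 7.1
```

```text
t 12.2 tcp [492.2 -30.9 224.3] yaw 6.9 tilt 0.03 F [-1.1 -0.3 -1.8] w 58.5 grip 66 j7 0.38
shift cm [ 0.22 -0.05  6.23] turn -0.003
```

```bash
python3 -m crank '[[[0.2,-0.05,3],0],[[0.2,-0.05,6],0],[[0.2,-0.05,6.2],0],[[0.2,-0.05,6.2],0],[[0.2,-0.05,6.2],0]]' >/dev/null; python3 go.py 491.4 -28.8 140 7.1
```

```text
t 12.9 tcp [492.4 -27.8 163.5] yaw 7.1 tilt 0.13 F [-0.5  1.2 -0.6] w 59.0 grip 66 j7 0.45
shift cm [-0.08 -0.12  2.35] turn -0.001
```

```bash
python3 -m crank '[[[-0.1,-0.1,1],0],[[-0.1,-0.1,2],0],[[-0.1,-0.1,2.4],0],[[-0.1,-0.1,2.4],0]]' >/dev/null; python3 go.py 491.4 -28.8 108 7.1; python3 -m crank '[[[0,0,1],0],[[0,0,2],0],[[0,0,3],0],[[0,0,3.2],0],[[0,0,3.2],0]]' >/dev/null; python3 go.py 491.4 -28.8 100 7.1
```

```text
t 13.4 tcp [490.4 -28.7 137.9] yaw 7.1 tilt 0.06 F [-0.   0.7 -0.6] w 58.8 grip 66 j7 0.48
shift cm [-0.03  0.1   2.99] turn -0.000
t 14.0 tcp [490.5 -28.7 106.1] yaw 7.1 tilt 0.05 F [ 0.7  0.2 -0.4] w 58.9 grip 66 j7 0.51
shift cm [-0.02  0.09  0.61] turn -0.001
```

```bash
python3 -m crank '[[[0,0,0.4],0],[[0,0,0.8],0],[[0,0,0.8],0]]' >/dev/null; python3 go.py;  python3 -m crank '[[[0,0,-0.4],0],[[0,0,-0.4],0],[[0,0,-0.4],0]]' 0 >/dev/null; python3 -m crank '[[[0,0,0],0],[[0,0,-5],0],[[0,0,-11],0],[[0,0,-11],0]]' >/dev/null; python3 go.py 494.5 -284.3 215 5.2
```

```text
t 14.4 tcp [491.  -28.7 100.9] yaw 7.0 tilt 0.14 F [-6.   1.4 27.3] w 58.9 grip 69 j7 0.52
t 15.2 tcp [493.5 -29.  216. ] yaw 7.1 tilt 0.49 F [ 0.8  0.5 -0.1] w 85.2 grip 0 j7 0.40
shift cm [-25.35  -3.05   0.09] turn 0.033
```

```bash
python3 -m crank '[[[-25.4,-3,0],0.033],[[-25.4,-3,0],0.033],[[-25.4,-3,0],0.033],[[-25.4,-3,0],0.033],[[-25.4,-3,0],0.033]]' >/dev/null; python3 -m crank '[[[0,0,0],0],[[0,0,0],0],[[0,0,0],0]]' >/dev/null; python3 go.py 494.5 -284.3 94 5.2
python3 - <<'E'
from h import *
for n in ('top','scene'): snap(n)
E
python3 m.py | egrep 'fit|cards|gauge|top|scene'
```

```text
t 16.2 tcp [ 492.6 -282.3  212. ] yaw 5.4 tilt 0.08 F [0.4 0.9 0.2] w 85.2 grip 0 j7 0.85
shift cm [-0.23  0.18 11.8 ] turn 0.003
top bench z 9.233794421542596e-05
gauge 504 (array([483.3, 272.7]), array([ 24.3, 123.8]), 2.45) z [ 73.1  76.1 114.3]
cards 98 (array([ 493.6, -282.8]), array([58.9,  7.3]), 6.1) z [ 98.8 107.1 109.5]
cards 100 (array([ 494.7, -315.1]), array([60.1,  9.2]), 5.71) z [ 99.5 106.5 109.8]
fit 89 (array([ 499.8, -101.3]), array([57.2,  7.2]), 3.79) z [ 93.2 112.6 115.1]
fit 71 (array([ 4.871e+02, -3.000e-01]), array([60.2,  6.2]), 7.24) z [110.7 113.3 116. ]
fit 77 (array([487.4, -26.5]), array([57.6,  6.3]), 7.04) z [ 99.9 113.6 115.8]
fit 65 (array([483.9,  26.6]), array([57.5,  6. ]), 7.1) z [112.1 113.8 115.9]
scene bench z 2.7479894694204532e-05
gauge 447 (array([485. , 270.1]), array([ 26.2, 123.8]), 2.07) z [ 72.9  76.8 113.1]
cards 73 (array([ 496.6, -318.5]), array([60.9,  6.6]), 5.7) z [100.2 107.6 110.2]
cards 57 (array([ 499. , -285.7]), array([54. ,  6.2]), 5.35) z [ 99.5 107.4 110.9]
fit 109 (array([486.6,  23.3]), array([62.5,  6.5]), 7.07) z [ 91.4 110.7 116.2]
fit 108 (array([491.2,  -3.9]), array([63.2,  7.2]), 6.77) z [ 91.9 110.4 115.7]
fit 105 (array([493.1, -29.3]), array([61.4,  7.2]), 7.35) z [ 93.  111.4 115.8]
fit 91 (array([ 502. , -105.7]), array([62.6,  6.5]), 7.37) z [ 91.8 112.3 116.5]
```

```bash
python3 -m crank '[[[0,0.2,4],0],[[0,0.2,8],0],[[0,0.2,11.8],0],[[0,0.2,11.8],0],[[0,0.2,11.8],0]]' >/dev/null; python3 -m crank '[[[0,0,0],0],[[0,0,0],0]]' > /dev/null; python3 go.py 494.5 -284.3 94 5.2; python3 -m crank '[[[0,0,0],0],[[0,0,0],0],[[0,0,0],0],[[0,0,0],0],[[0,0,0],0]]' 1 60 >/dev/null; python3 go.py 494.5 -284.3 94 5.2; python3 -m crank '[[[0,0,-5],0],[[0,0,-10],0],[[0,0,-13],0],[[0,0,-13],0],[[0,0,-13],0]]' >/dev/null; python3 go.py 494.6 -52.1 225 7.1
```

```text
t 17.2 tcp [ 495.  -284.6   95.7] yaw 5.2 tilt 0.14 F [-0.5 -0.1 -0.8] w 85.5 grip 0 j7 0.95
shift cm [ 0.03 -0.05  0.17] turn -0.000
t 17.9 tcp [ 494.4 -284.5   95.2] yaw 5.2 tilt 0.04 F [-1.3  0.6  5.3] w 58.6 grip 63 j7 0.95
shift cm [0.02 0.01 0.12] turn -0.001
t 18.5 tcp [ 493.6 -283.5  223.5] yaw 5.2 tilt 0.11 F [-0.2  0.2 -0.4] w 58.6 grip 66 j7 0.85
shift cm [23.04  2.2  -0.12] turn -0.033
```

Centred this time. Transfer to slot 3.

```bash
python3 -m crank '[[[23.0,2.2,0],-0.033],[[23.0,2.2,0],-0.033],[[23.0,2.2,0],-0.033],[[23.0,2.2,0],-0.033],[[23.0,2.2,0],-0.033]]' >/dev/null; python3 -m crank '[[[0,0,0],0],[[0,0,0],0],[[0,0,0],0]]' >/dev/null; python3 go.py 494.6 -52.1 162 7.1; python3 -m crank '[[[0.1,-0.05,3],0],[[0.1,-0.05,6],0],[[0.1,-0.05,6.2],0],[[0.1,-0.05,6.2],0],[[0.1,-0.05,6.2],0]]' >/dev/null; python3 go.py 494.6 -52.1 140 7.1
```

```text
t 19.5 tcp [495.2 -54.7 224.3] yaw 6.9 tilt 0.03 F [-0.2  0.1 -0.9] w 58.7 grip 65 j7 0.44
shift cm [ 0.27 -0.03  6.23] turn -0.003
t 20.1 tcp [495.6 -52.6 163.5] yaw 7.1 tilt 0.13 F [-0.5  0.1 -0.8] w 58.6 grip 65 j7 0.52
shift cm [ 0.06 -0.1   2.35] turn -0.001
```

```bash
python3 -m crank '[[[0.05,-0.1,1],0],[[0.05,-0.1,2],0],[[0.05,-0.1,2.4],0],[[0.05,-0.1,2.4],0]]' >/dev/null; python3 go.py 494.6 -52.1 108 7.1; python3 -m crank '[[[0,0.1,1],0],[[0,0.1,2],0],[[0,0.1,3],0],[[0,0.1,3.2],0],[[0,0.1,3.2],0]]' >/dev/null; python3 go.py 494.6 -52.1 100 7.1;python3 -m crank '[[[0,0,0.4],0],[[0,0,0.8],0],[[0,0,0.8],0]]' >/dev/null; python3 go.py
```

```text
t 20.6 tcp [493.6 -51.9 137.9] yaw 7.1 tilt 0.04 F [ 0.8 -0.  -1.3] w 58.8 grip 66 j7 0.55
shift cm [-0.04  0.1   2.99] turn -0.000
t 21.2 tcp [494.5 -51.9 106.2] yaw 7.1 tilt 0.03 F [-0.1  0.2 -0.2] w 58.4 grip 66 j7 0.58
shift cm [-0.02  0.01  0.62] turn -0.001
t 21.6 tcp [495.  -52.2 100.8] yaw 7.0 tilt 0.13 F [-5.2  1.  24. ] w 58.8 grip 68 j7 0.59
```

```bash
python3 -m crank '[[[0,0,-0.4],0],[[0,0,-0.4],0],[[0,0,-0.4],0]]' 0 >/dev/null; python3 -m crank '[[[0,0,0],0],[[0,0,-5],0],[[0,0,-11],0],[[0,0,-11],0]]' >/dev/null; python3 go.py 496.4 -316.6 215 5.2; python3 -m crank '[[[-26.2,-3,0],0.033],[[-26.2,-3,0],0.033],[[-26.2,-3,0],0.033],[[-26.2,-3,0],0.033],[[-26.2,-3,0],0.033]]' >/dev/null; python3 -m crank '[[[0,0,0],0],[[0,0,0],0],[[0,0,0],0]]' >/dev/null; python3 go.py 496.4 -316.6 94 5.2
```

```text
t 22.5 tcp [497.5 -52.3 216. ] yaw 7.1 tilt 0.50 F [-0.2  0.3 -1.5] w 85.7 grip 0 j7 0.47
shift cm [-26.22  -3.36   0.1 ] turn 0.033
t 23.5 tcp [ 497.6 -313.   212. ] yaw 5.4 tilt 0.10 F [ 0.  -0.2 -1.1] w 85.1 grip 0 j7 0.91
shift cm [-0.37 -0.15 11.8 ] turn 0.003
```

```bash
python3 -m crank '[[[-0.15,-0.1,4],0],[[-0.15,-0.1,8],0],[[-0.15,-0.1,11.8],0],[[-0.15,-0.1,11.8],0],[[-0.15,-0.1,11.8],0]]' >/dev/null; python3 -m crank '[[[0,0,0],0],[[0,0,0],0]]' > /dev/null; python3 go.py 496.4 -316.6 94 5.2; python3 -m crank '[[[0,0,0],0],[[0,0,0],0],[[0,0,0],0],[[0,0,0],0],[[0,0,0],0]]' 1 60 >/dev/null; python3 go.py 496.4 -316.6 94 5.2; python3 -m crank '[[[0,0,-5],0],[[0,0,-10],0],[[0,0,-13],0],[[0,0,-13],0],[[0,0,-13],0]]' >/dev/null; python3 go.py 497.8 -77.8 225 7.1
```

```text
t 24.4 tcp [ 497.1 -317.4   95.8] yaw 5.2 tilt 0.14 F [-0.2  1.7 -0. ] w 85.5 grip 0 j7 1.01
shift cm [ 0.09 -0.06  0.18] turn -0.000
t 25.0 tcp [ 496.5 -317.3   95.2] yaw 5.2 tilt 0.05 F [-1.2  1.4  5.1] w 59.0 grip 63 j7 1.01
shift cm [ 0.07 -0.01  0.12] turn -0.001
t 25.6 tcp [ 495.7 -316.3  223.5] yaw 5.2 tilt 0.11 F [ 0.2  0.5 -1.3] w 58.8 grip 67 j7 0.91
shift cm [23.74  2.37 -0.13] turn -0.033
```

```bash
python3 -m crank '[[[23.7,2.3,0],-0.033],[[23.7,2.3,0],-0.033],[[23.7,2.3,0],-0.033],[[23.7,2.3,0],-0.033],[[23.7,2.3,0],-0.033]]' >/dev/null; python3 -m crank '[[[0,0,0],0],[[0,0,0],0],[[0,0,0],0]]' >/dev/null; python3 go.py 497.8 -78.4 162 7.1; python3 -m crank '[[[0.1,-0.05,3],0],[[0.1,-0.05,6],0],[[0.1,-0.05,6.2],0],[[0.1,-0.05,6.2],0],[[0.1,-0.05,6.2],0]]' >/dev/null; python3 go.py 497.8 -78.4 140 7.1
```

```text
t 26.6 tcp [497.6 -80.5 224.3] yaw 6.9 tilt 0.03 F [ 0.8 -0.3 -0.7] w 58.6 grip 67 j7 0.51
shift cm [0.21 0.05 6.23] turn -0.003
t 27.2 tcp [498.  -78.4 163.5] yaw 7.1 tilt 0.13 F [ 0.1  0.5 -0.4] w 58.9 grip 67 j7 0.59
shift cm [ 0.01 -0.03  2.35] turn -0.001
```

```bash
python3 -m crank '[[[0,0,1],0],[[0,0,2],0],[[0,0,2.4],0],[[0,0,2.4],0]]' >/dev/null; python3 go.py 497.8 -78.4 108 7.1; python3 -m crank '[[[0,0.1,1],0],[[0,0.1,2],0],[[0,0.1,3],0],[[0,0.1,3.2],0],[[0,0.1,3.2],0]]' >/dev/null; python3 go.py;python3 -m crank '[[[0,0,0.4],0],[[0,0,0.8],0],[[0,0,0.8],0]]' >/dev/null; python3 go.py
```

```text
t 27.7 tcp [496.9 -78.  137.9] yaw 7.1 tilt 0.06 F [-0.2 -0.4 -1. ] w 58.5 grip 67 j7 0.62
shift cm [-0.05  0.08  2.99] turn -0.000
t 28.4 tcp [498.  -78.  106.1] yaw 7.1 tilt 0.03 F [ 1.1 -0.2 -1. ] w 58.4 grip 67 j7 0.65
t 28.7 tcp [498.6 -78.4 100.8] yaw 7.0 tilt 0.13 F [-5.1  0.5 24. ] w 58.9 grip 70 j7 0.66
```

```bash
python3 -m crank '[[[0,0,-0.4],0],[[0,0,-0.4],0],[[0,0,-0.4],0]]' 0 >/dev/null; python3 -m crank '[[[0,0,0],0],[[0,0,-5],0],[[0,0,-11],0],[[0,0,-11],0]]' >/dev/null; python3 go.py 440 160 215 2.2; python3 -m crank '[[[22,-7,-2],0.08],[[22,-7,-2],0.08],[[22,-7,-2],0.08],[[22,-7,-2],0.08],[[22,-7,-2],0.08]]' >/dev/null; python3 -m crank '[[[0,0,0],0],[[0,0,0],0]]' >/dev/null
python3 - <<'E'
from h import *
for n in ('top','scene'):
    im,d=snap(n); C=cloud(n,d)
    m=(d>0)&(abs(C[...,0]-.485)<.1)&(abs(C[...,1]-.272)<.1)&(C[...,2]>.13)&(C[...,2]<.15)
    print(n,'cap',m.sum(),C[m].mean(0) if m.any() else '')
    a=cv2.cvtColor(im,cv2.COLOR_RGB2BGR); 
    u,v=proj(n,[.485,.2,.08])[0].astype(int); u=np.clip(u,100,412); v=np.clip(v,75,309)
    cv2.imwrite(f'pics/{n}2.png',cv2.resize(a[v-75:v+75,u-100:u+100],(800,600),interpolation=cv2.INTER_CUBIC))
E
python3 m.py | egrep 'fit|cards|gauge|top|scene|stand'; python3 go.py
```

```text
t 29.6 tcp [501.  -78.6 216.1] yaw 7.1 tilt 0.50 F [0.4 0.4 0.6] w 85.4 grip 0 j7 0.54
shift cm [24.43 -3.12  0.04] turn 0.085
top cap 0 
scene cap 0 
top bench z 7.63838810424744e-05
stand 17 (array([697.2, 238. ]), array([25.7,  5.3]), 89.94) z [58.5 60.1 62.3]
stand 874 (array([504.4, 327.8]), array([ 58. , 120.2]), 88.95) z [62.6 65.3 68.2]
stand 717 (array([507.4, 230.4]), array([ 52.9, 110.3]), 89.57) z [62.8 65.4 67.9]
gauge 499 (array([483.4, 273.4]), array([ 24.2, 124.3]), 2.53) z [ 73.3  76.2 114.3]
fit 88 (array([ 499.9, -101.5]), array([57.3,  7.5]), 3.8) z [ 93.7 112.1 115.7]
fit 96 (array([495. , -77.8]), array([59.8,  6.4]), 7.34) z [ 94.2 112.7 115.7]
fit 85 (array([491.4, -52.3]), array([59.4,  6.2]), 7.15) z [ 95.1 112.9 116. ]
fit 72 (array([ 4.868e+02, -3.000e-01]), array([59.8,  6.2]), 7.3) z [110.9 113.5 115.9]
fit 76 (array([487.5, -26.5]), array([57.6,  6.2]), 7.23) z [101.  113.4 115.4]
fit 65 (array([483.8,  26.6]), array([57.4,  6. ]), 7.11) z [111.3 113.4 115.7]
scene bench z -1.4290579295916928e-05
stand 1605 (array([496.5, 276.8]), array([143.6, 153.4]), 0.0) z [61.1 65.1 68.8]
gauge 454 (array([485.4, 269.7]), array([ 27.4, 124.7]), 2.6) z [ 72.9  77.  112.3]
fit 109 (array([486.2,  23.1]), array([61. ,  6.5]), 7.06) z [ 92.4 110.6 116.3]
fit 107 (array([490.2,  -3.7]), array([62. ,  6.7]), 7.29) z [ 93.6 111.5 115.6]
fit 103 (array([492.2, -29.6]), array([61.9,  7. ]), 6.74) z [ 92.4 112.  115.9]
fit 102 (array([495.1, -55.4]), array([63.,  7.]), 6.44) z [ 92.7 112.2 116.6]
fit 94 (array([498.3, -81.1]), array([61.3,  6.7]), 7.33) z [ 93.6 112.  116.2]
fit 91 (array([ 502.4, -105.7]), array([60.7,  6.5]), 6.96) z [ 93.7 113.  117.1]
t 30.6 tcp [402.  130.5 232.2] yaw 2.3 tilt 0.03 F [-0.5 -0.2 -1.4] w 85.3 grip 0 j7 -0.07
```

View pics/top2.png

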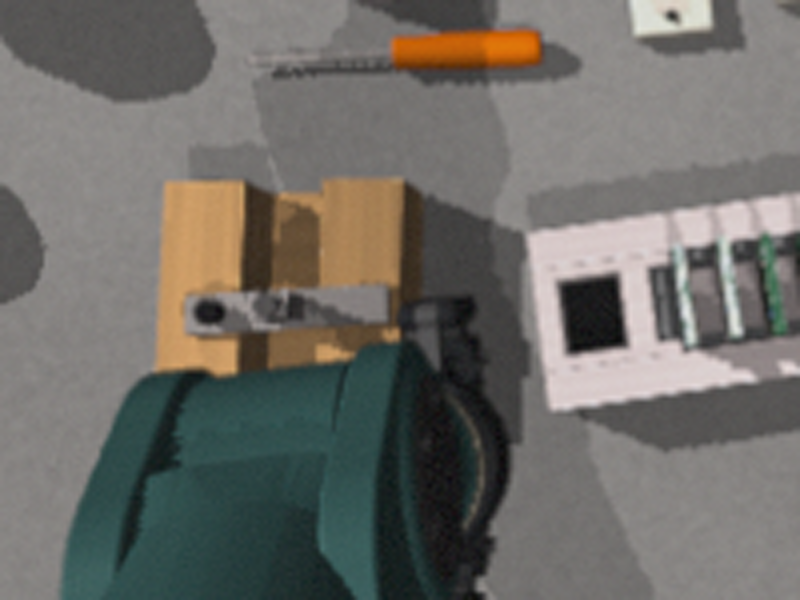

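All four cards are home, each at the same height as the fitted ones. The gauge lies undisturbed on its stand (body ~(275,303), lock ~(210,313)) and the well mouth is at ~(592,315). Going over the gauge.

```bash
python3 go.py 484.4 271.5 215 2.4; python3 -m crank '[[[14.2,7.8,1.7],0],[[14.2,7.8,1.7],0],[[14.2,7.8,1.7],0],[[14.2,7.8,1.7],0],[[14.2,7.8,1.7],0]]' >/dev/null;python3 -m crank '[[[0,0,0],0],[[0,0,0],0]]' >/dev/null;python3 go.py 484.4 271.5 105 2.4
python3 - <<'E'
from h import *
for n in ('top','scene'): snap(n)
im,d=load('scene'); a=cv2.cvtColor(im,cv2.COLOR_RGB2BGR); u,v=proj('scene',[.485,.272,.1])[0].astype(int); u=np.clip(u,60,452); v=np.clip(v,45,339)
cv2.imwrite('pics/scene3.png',cv2.resize(a[v-45:v+45,u-60:u+60],(640,480),interpolation=cv2.INTER_CUBIC))
E
python3 m.py | egrep 'gauge'
```

```text
t 30.6 tcp [402.  130.5 232.2] yaw 2.3 tilt 0.03 F [-0.5 -0.2 -1.4] w 85.3 grip 0 j7 -0.07
shift cm [13.76  8.8   1.72] turn -0.001
t 31.4 tcp [473.1 275.8 215.7] yaw 2.4 tilt 0.01 F [ 0.1 -0.3  0. ] w 85.5 grip 0 j7 -0.21
shift cm [-0.47  1.11 11.07] turn -0.000
gauge 504 (array([483.3, 273.2]), array([ 24.2, 124.6]), 2.41) z [ 73.4  76.2 114.7]
gauge 449 (array([485.7, 270. ]), array([ 26.6, 125. ]), 1.63) z [ 72.9  76.6 112.7]
```

View pics/scene3.png

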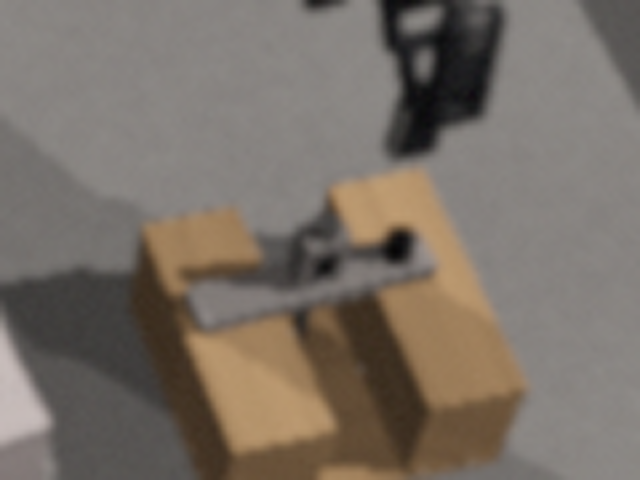

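Crop: gauge body at ~(320,250), lock at (402,243), gripper above-right at ~(420,130). I'll check this numerically and approach in steps.

```bash
python3 - <<'E'
from h import *
for n in ('top','scene'):
    im,d=load(n); C=cloud(n,d)
    m=(d>0)&(abs(C[...,0]-.485)<.08)&(abs(C[...,1]-.272)<.08)
    for lo,hi in ((.080,.096),(.102,.125)):
        q=C[m&(C[...,2]>lo)&(C[...,2]<hi)]; print(n,lo,len(q),np.round(np.median(q,0)*1e3,1), np.round(np.ptp(q,axis=0)*1e3,1))
u,v=proj('scene',[.485,.272,.1])[0].astype(int)
print((proj('scene',[[.473-.045,.276,.19],[.473+.045,.276,.19]])-[u-60,v-45])*640/120)
E
python3 -m crank '[[[-0.3,1.1,3],0],[[-0.3,1.1,6],0],[[-0.3,1.1,6],0],[[-0.3,1.1,6],0]]' >/dev/null;python3 -m crank '[[[0,0,0],0],[[0,0,0],0]]' >/dev/null;python3 go.py 484.4 271.5 105 2.4
```

```text
top 0.08 57 [482.1 313.8  89.1] [16.2 64.2 15.4]
top 0.102 77 [482.2 270.  111. ] [16.6 24.  15.9]
scene 0.08 82 [489.2 279.7  89.2] [21.1 62.5 15.5]
scene 0.102 69 [487.4 268.7 109.8] [18.6 26.4 18.5]
[[319.82444158  23.19150368]
 [392.71471196 170.24667854]]
t 32.3 tcp [484.9 274.9 156.4] yaw 2.5 tilt 0.10 F [ 0.4 -0.3 -0.3] w 85.6 grip 0 j7 -0.13
shift cm [-0.34 -0.07  5.14] turn 0.002
```

```bash
python3 -m crank '[[[-0.4,-0.05,3],0],[[-0.4,-0.05,5.1],0],[[-0.4,-0.05,5.1],0],[[-0.4,-0.05,5.1],0]]' >/dev/null;python3 -m crank '[[[0,0,0],0],[[0,0,0],0]]' >/dev/null;python3 go.py 484.4 270.5 105 2.4
python3 -m crank '[[[0,0,0],0],[[0,0,0],0],[[0,0,0],0],[[0,0,0],0],[[0,0,0],0]]' 1 80 >/dev/null;python3 -m crank '[[[0,0,0],0],[[0,0,0],0]]' >/dev/null;python3 go.py
```

```text
t 33.0 tcp [484.5 270.9 105.1] yaw 2.5 tilt 0.08 F [-0.8  0.2 -0.5] w 85.2 grip 0 j7 -0.07
shift cm [-0.03 -0.01  0.01] turn 0.002
t 33.9 tcp [484.  270.5 104.6] yaw 2.5 tilt 0.02 F [-1.9  0.5  3.9] w 14.7 grip 79 j7 -0.07
```

Gripped (14.7 mm). Lift.

```bash
python3 -m crank '[[[0,0,-2],0],[[0,0,-4],0],[[0,0,-8],0],[[0,0,-11],0],[[0,0,-11],0]]' >/dev/null;python3 -m crank '[[[0,0,0],0],[[0,0,0],0]]' >/dev/null;python3 go.py 477.6 83.4 215 -82.9
```

```text
t 34.8 tcp [482.7 270.  212.4] yaw 2.5 tilt 0.23 F [-0.4 -1.  -6.3] w 14.8 grip 79 j7 -0.18
shift cm [-18.62  -1.33  -0.21] turn 1.491
```

```bash
python3 -m crank '[[[-5,0,0],0.19],[[-9,-0.5,0],0.37],[[-12,-0.8,0],0.56],[[-15,-1,0],0.74],[[-18.6,-1.3,0],0.93]]' >/dev/null;python3 go.py 477.6 83.4 215 -82.9
```

```text
t 35.4 tcp [478.8  83.6 213.5] yaw -50.9 tilt 0.07 F [-0.2  0.  -6.7] w 14.6 grip 79 j7 -0.58
shift cm [-0.1  -0.06 -0.15] turn 0.558
```

```bash
python3 -m crank '[[[0,0,0],0.18],[[0,0,0],0.36],[[0,0,0],0.56],[[0,0,0],0.56],[[0,0,0],0.56]]' >/dev/null;python3 -m crank '[[[0,0,0],0],[[0,0,0],0]]' >/dev/null;python3 go.py 477.6 83.4 135 -82.9
cat > gp.py <<'E'
from h import *
import sys
t=robot.state()['tcp_pos']; f=t[2]-.104+.065+float(sys.argv[1] if len(sys.argv)>1 else 0)/1e3 # foot underside
for n in ('top','scene'):
    im,d=snap(n); C=cloud(n,d); 
    m=(d>0)&(abs(C[...,0]-t[0])<.08)&(abs(C[...,1]-t[1])<.022)&(C[...,2]>f+.004)&(C[...,2]<f+.012)
    q=C[m]; print(n,'foot',m.sum())
    if m.sum()>20:
        (c,s,a)=cv2.minAreaRect((q[:,:2]*1000).astype(np.float32)); print(np.round(c,1),np.round(s,1),round(a,1))
        A=np.c_[q[:,:2]-q[:,:2].mean(0),np.ones(len(q))]; k=np.linalg.lstsq(A,q[:,2],rcond=None)[0]; print(' z %.1f slope x %.3f y %.3f'%(k[2]*1e3,k[0],k[1]))
E
python3 gp.py
```

```text
t 36.3 tcp [479.2  84.1 214.5] yaw -82.7 tilt 0.02 F [ 0.4  0.2 -6.8] w 15.0 grip 79 j7 -0.99
shift cm [-0.17  0.05  7.95] turn 0.004
top foot 169
[435.6  80.5] [36.1 24.2] 7.1
 z 184.8 slope x 0.013 y 0.003
scene foot 170
[481.7  83.6] [126.3  24.8] 6.2
 z 184.5 slope x -0.007 y 0.033
```

Foot is level and centred on the well. Lower in stages.

```bash
python3 -m crank '[[[-0.15,0,2],0],[[-0.15,0,4],0],[[-0.15,0,6],0],[[-0.15,0,8],0],[[-0.15,0,8],0]]' >/dev/null;python3 -m crank '[[[0,0,0],0],[[0,0,0],0]]' >/dev/null;python3 go.py 477.6 83.4 105 -82.9; python3 -m crank '[[[0,0,0.5],0],[[0,0,1],0],[[0,0,1.5],0],[[0,0,1.5],0]]' >/dev/null;python3 go.py 477.6 83.4 105 -82.9
```

```text
t 37.3 tcp [478.5  84.  135.2] yaw -82.7 tilt 0.10 F [-0.6  0.2 -6.4] w 14.6 grip 79 j7 -0.84
shift cm [-0.1   0.05  3.02] turn 0.003
t 37.8 tcp [477.7  83.9 119. ] yaw -82.7 tilt 0.03 F [ 0.   0.3 -7.1] w 14.9 grip 79 j7 -0.80
shift cm [-0.02  0.05  1.4 ] turn 0.003
```

```bash
python3 -m crank '[[[0,0,0.4],0],[[0,0,0.8],0],[[0,0,1.1],0],[[0,0,1.1],0]]' >/dev/null;python3 go.py 477.6 83.4 105 -82.9; python3 -m crank '[[[0,0,0.2],0],[[0,0,0.4],0],[[0,0,0.4],0],[[0,0,0.4],0]]' >/dev/null;python3 go.py
```

```text
t 38.3 tcp [477.6  83.9 108. ] yaw -82.7 tilt 0.03 F [-0.4 -0.  -7.3] w 15.1 grip 79 j7 -0.78
shift cm [-0.01  0.05  0.3 ] turn 0.003
t 38.8 tcp [477.7  83.9 104.6] yaw -82.7 tilt 0.01 F [-1.9 -0.4  0.6] w 14.9 grip 80 j7 -0.77
```

```bash
python3 -m crank '[[[0,0,0.15],0],[[0,0,0.3],0],[[0,0,0.3],0]]' >/dev/null;python3 go.py; python3 gp.py
```

```text
t 39.1 tcp [477.7  83.8 104.4] yaw -82.8 tilt 0.29 F [-8.8  0.6 36.3] w 14.5 grip 86 j7 -0.77
top foot 117
[432.8  80. ] [33.9 23.9] 6.5
 z 75.0 slope x -0.002 y 0.034
scene foot 146
[479.6  82.5] [124.2  24.4] 6.7
 z 74.3 slope x -0.017 y 0.046
```

Foot is hard on the rim. Ease off, open partly (the fitted card is near), and check levels.

```bash
python3 -m crank '[[[0,0,-0.3],0],[[0,0,-0.3],0],[[0,0,-0.3],0]]' 0.6 >/dev/null;python3 -m crank '[[[0,0,0],0],[[0,0,0],0]]' >/dev/null;python3 go.py; python3 -m crank '[[[0,0,-2],0],[[0,0,-5],0],[[0,0,-10],0],[[0,0,-10],0]]' >/dev/null;python3 -m crank '[[[-2,-10,-2],0],[[-2,-10,-2],0],[[-2,-10,-2],0]]' >/dev/null; python3 go.py
python3 - <<'E'
from h import *
im,d=np.load('/tmp/top.npz')['im'],None
for n in ('top','scene'):
    im,d=snap(n); C=cloud(n,d)
    m=(d>0)&(abs(C[...,0]-.478)<.08)&(abs(C[...,1]-.0835)<.03)
    z=C[...,2]
    q=C[m&(z>.071)&(z<.08)]; c,s,a=cv2.minAreaRect((q[:,:2]*1000).astype(np.float32)); print(n,'foot',len(q),np.round(c,1),np.round(s,1),round(a,1),'z',np.round(np.median(q[:,2])*1e3,1))
    for lo,hi in ((.08,.098),(.101,.16)):
        q=C[m&(z>lo)&(z<hi)]; print(' ',lo,len(q),np.round(np.median(q,0)*1e3,1),'zmax',np.round(np.percentile(q[:,2],[50,90,98])*1e3,1))
    q=C[m&(z<.05)&(abs(C[...,0]-.478)<.022)&(abs(C[...,1]-.0835)<.018)]; print('  floor',len(q),np.round(np.percentile(q[:,2],[10,50,90])*1e3,1) if len(q) else '')
    a=cv2.cvtColor(im,cv2.COLOR_RGB2BGR); u,v=proj(n,[.485,.083,.08])[0].astype(int)
    cv2.imwrite(f'pics/{n}4.png',cv2.resize(a[v-45:v+45,u-60:u+60],(640,480),interpolation=cv2.INTER_CUBIC))
E
```

```text
t 39.9 tcp [477.7  83.9 104.2] yaw -82.7 tilt 0.02 F [ 0.7 -0.6 -0.5] w 34.2 grip 0 j7 -0.77
t 40.8 tcp [443.7 184.2 223.4] yaw -82.3 tilt 0.12 F [0.6 0.  0.1] w 34.4 grip 0 j7 -1.20
top foot 382 [476.4  85.7] [121.6  24. ] 7.3 z 75.1
  0.08 42 [517.2  90.   88.8] zmax [88.8 90.7 92.7]
  0.101 65 [474.7  83.5 110.5] zmax [110.5 137.3 138.2]
  floor 64 [26.6 28.6 30.9]
scene foot 265 [479.4  82.3] [125.5  24.8] 7.3 z 74.8
  0.08 80 [503.6  84.   88.8] zmax [88.8 93.7 96.5]
  0.101 94 [482.   81.3 110.4] zmax [110.4 136.9 138.2]
  floor 29 [26.  28.6 34.9]
```

View pics/scene4.png

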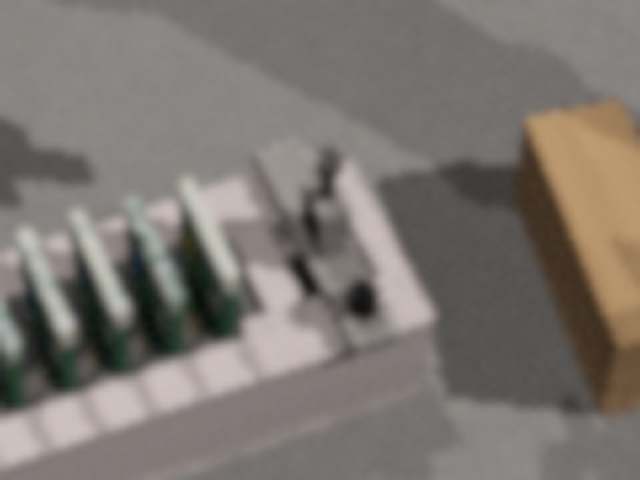

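The gauge stands flat on the rim with its lock towards +x (~(360,298)). The cap top at 137.5 mm leaves it unclear whether the tip is on the floor (floor z≈28.6 mm). Gently pressing the cap with closed fingers settles that without doing harm.

```bash
python3 -m crank '[[[0,0,0],0],[[0,0,0],0],[[0,0,0],0],[[0,0,0],0]]' 1 20 >/dev/null; python3 go.py 477.8 84 200 -82.7
```

```text
t 41.4 tcp [445.4 180.2 224.4] yaw -82.8 tilt 0.00 F [-0.1 -0.6 -0.3] w -0.3 grip 0 j7 -1.20
shift cm [2.01 9.95 2.44] turn -0.001
```

```bash
python3 -m crank '[[[2,9.95,2.4],0],[[2,9.95,2.4],0],[[2,9.95,2.4],0],[[2,9.95,2.4],0]]' >/dev/null; python3 -m crank '[[[0,0,0],0],[[0,0,0],0]]' >/dev/null;  python3 go.py 477.8 84 165 -82.7
```

```text
t 42.1 tcp [477.5  85.7 200.4] yaw -82.6 tilt 0.02 F [0.8 0.1 0.3] w 0.0 grip 0 j7 -0.97
shift cm [0.01 0.17 3.54] turn 0.002
```

```bash
python3 -m crank '[[[0,0.1,1.5],0],[[0,0.1,3],0],[[0,0.1,3.2],0],[[0,0.1,3.2],0]]' >/dev/null; python3 go.py; python3 -m crank '[[[0,0,0.2],0],[[0,0,0.4],0],[[0,0,0.4],0]]' >/dev/null; python3 go.py;python3 -m crank '[[[0,0,0.15],0],[[0,0,0.15],0]]' >/dev/null; python3 go.py 477.8 84 160 -82.7
```

```text
t 42.6 tcp [477.6  83.2 168. ] yaw -82.8 tilt 0.05 F [ 0.  -0.6 -0.2] w -0.1 grip 0 j7 -0.90
t 43.0 tcp [477.8  83.5 164.4] yaw -82.7 tilt 0.01 F [-0.3  1.  -0.6] w 0.2 grip 0 j7 -0.90
t 43.2 tcp [477.8  83.5 162.9] yaw -82.7 tilt 0.00 F [-0.2 -0.5 -0.7] w -0.2 grip 0 j7 -0.89
shift cm [ 0.01 -0.05  0.29] turn -0.001
```

```bash
python3 -m crank '[[[0,0,0.15],0],[[0,0,0.15],0]]' >/dev/null; python3 go.py;python3 -m crank '[[[0,0,0.15],0],[[0,0,0.15],0]]' >/dev/null; python3 go.py;  python3 -m crank '[[[0,0,0.15],0],[[0,0,0.15],0]]' >/dev/null; python3 go.py
```

```text
t 43.5 tcp [478.   83.4 161.7] yaw -82.7 tilt 0.03 F [-1.1 -0.4  4. ] w -0.0 grip 2 j7 -0.89
t 43.7 tcp [478.5  83.1 161.5] yaw -82.8 tilt 0.13 F [-4.   0.7 18.1] w 0.3 grip 9 j7 -0.89
t 44.0 tcp [479.3  82.7 161.2] yaw -82.8 tilt 0.24 F [-5.5 -0.4 29.6] w 0.2 grip 15 j7 -0.88
```

30 N on the cap does not move it, so the rod tip is on the floor. Now the lock, 44 mm along +x (tool x).

```bash
python3 -m crank '[[[0,0,-1],0],[[0,0,-2.5],0],[[4.3,0.05,-2.5],0],[[4.3,0.05,-2.5],0],[[4.3,0.05,-2.5],0]]' >/dev/null; python3 -m crank '[[[0,0,0],0],[[0,0,0],0]]' >/dev/null;  python3 go.py 521.4 89.4 117 -82.7; python3 gp.py | head -3
```

```text
t 44.9 tcp [519.6  88.3 183.3] yaw -82.8 tilt 0.06 F [-0.9 -0.2 -0.2] w -0.2 grip 0 j7 -0.95
shift cm [ 0.2  -0.08  6.63] turn -0.001
top foot 0
scene foot 0
```

```bash
python3 -m crank '[[[0.2,-0.08,3],0],[[0.2,-0.08,6],0],[[0.2,-0.08,6.3],0],[[0.2,-0.08,6.3],0]]' >/dev/null; python3 go.py 521.4 89.4 117 -82.7; python3 -m crank '[[[0,0,0.3],0],[[0,0,0.6],0],[[0,0,0.6],0]]' >/dev/null; python3 go.py 521.4 89.4 108 -82.7
```

```text
t 45.5 tcp [522.7  89.1 120.9] yaw -82.8 tilt 0.02 F [-0.4 -1.3  1.4] w 0.3 grip 0 j7 -0.85
shift cm [-0.12 -0.04  0.39] turn -0.001
t 45.8 tcp [522.7  89.5 114.7] yaw -82.7 tilt 0.04 F [ 0.  -1.   0.3] w 0.2 grip 0 j7 -0.83
shift cm [-0.13 -0.    0.67] turn -0.001
```

```bash
python3 -m crank '[[[-0.1,0,0.3],0],[[-0.1,0,0.6],0],[[-0.1,0,0.6],0]]' >/dev/null; python3 go.py; python3 -m crank '[[[0,0,0.2],0],[[0,0,0.2],0],[[0,0,0.2],0]]' >/dev/null; python3 go.py;  python3 -m crank '[[[0,0,0.15],0],[[0,0,0.15],0],[[0,0,0.15],0]]' >/dev/null; python3 go.py
```

```text
t 46.2 tcp [522.4  89.5 108.6] yaw -82.7 tilt 0.09 F [2.6 1.5 1.9] w -0.0 grip 1 j7 -0.82
t 46.6 tcp [522.4  89.4 108.4] yaw -82.8 tilt 0.19 F [-1.8  0.9 19.6] w 0.1 grip 10 j7 -0.82
t 47.0 tcp [522.5  89.3 108.2] yaw -82.8 tilt 0.30 F [-5.1  2.3 33.8] w 0.0 grip 17 j7 -0.82
```

Lock bottomed at tip z 83.3 (expected 83.5). Back off, check, and regrasp.

```bash
python3 -m crank '[[[0,0,-3],0],[[0,0,-8],0],[[0,0,-10],0],[[0,0,-10],0]]' 0.6 >/dev/null; python3 -m crank '[[[0,-12,0],0],[[0,-12,0],0],[[0,-12,0],0],[[0,-12,0],0]]' >/dev/null
python3 - <<'E'
from h import *
for n in ('top','scene'):
    im,d=snap(n); C=cloud(n,d); z=C[...,2]
    m=(d>0)&(abs(C[...,0]-.478)<.08)&(abs(C[...,1]-.0835)<.03)
    q=C[m&(z>.071)&(z<.079)]; c,s,a=cv2.minAreaRect((q[:,:2]*1000).astype(np.float32)); print(n,'foot',len(q),np.round(c,1),np.round(s,1),round(a,1),'z',np.round(np.median(q[:,2])*1e3,1))
    q=C[m&(z>.079)&(z<.1)&(C[...,0]>.508)]; print('lock',np.round(np.median(q,0)*1e3,1),'cap',np.percentile(z[m&(z>.12)&(z<.16)],90))
E
python3 go.py 478 84 165 -82.7
```

```text
top foot 372 [476.9  85.4] [121.3  24.2] 7.7 z 75.0
lock [519.1  90.6  82.6] cap 0.13797545001470218
scene foot 274 [478.9  82. ] [127.1  25.3] 7.0 z 74.9
lock [524.4  88.2  83.5] cap 0.13796034398611762
t 48.0 tcp [505.8 206.4 204.3] yaw -82.9 tilt 0.11 F [-0.9 -0.6  0.5] w 34.2 grip 0 j7 -1.19
shift cm [-4.27 11.8   3.95] turn -0.003
```

```bash
python3 -m crank '[[[-4.3,11.8,2],0],[[-4.3,11.8,2],0],[[-4.3,11.8,2],0],[[-4.3,11.8,2],0]]' >/dev/null; python3 -m crank '[[[0,0,0],0],[[0,0,0],0]]' >/dev/null; python3 go.py 478 84 105 -82.8
```

```text
t 48.8 tcp [479.   87.1 184.9] yaw -82.6 tilt 0.02 F [ 0.2 -0.1 -0.2] w 34.0 grip 0 j7 -0.94
shift cm [-0.14  0.29  7.99] turn 0.004
```

```bash
python3 -m crank '[[[-0.1,0.2,1],0],[[-0.1,0.2,1],0],[[-0.1,0.2,1],0]]' >/dev/null; python3 go.py 478 84 105 -82.8; python3 -m crank '[[[-0.05,0.05,2.5],0],[[-0.05,0.05,5],0],[[-0.05,0.05,6.8],0],[[-0.05,0.05,6.8],0],[[-0.05,0.05,6.8],0]]' >/dev/null; python3 go.py 478 84 105 -82.8
```

```text
t 49.2 tcp [477.6  83.8 174.7] yaw -82.7 tilt 0.03 F [-0.2  0.1 -0.2] w 34.2 grip 0 j7 -0.92
shift cm [ 0.04 -0.02  6.97] turn 0.001
t 49.8 tcp [477.8  83.1 107.4] yaw -82.7 tilt 0.05 F [ 0.2 -0.5  1.4] w 33.8 grip 0 j7 -0.78
shift cm [ 0.03 -0.09  0.24] turn 0.001
```

```bash
python3 -m crank '[[[0,-0.05,0.2],0],[[0,-0.05,0.2],0]]' >/dev/null; python3 -m crank '[[[0,0,0],0],[[0,0,0],0],[[0,0,0],0],[[0,0,0],0],[[0,0,0],0]]' 1 80 >/dev/null; python3 go.py; python3 -m crank '[[[0,0,-1.5],0],[[0,0,-4],0],[[0,0,-7],0],[[0,0,-11],0],[[0,0,-11],0]]' >/dev/null;python3 -m crank '[[[0,0,0],0],[[0,0,0],0]]' >/dev/null; python3 go.py 490 277 215 2.0; python3 gp.py 1
```

```text
t 50.7 tcp [477.4  83.7 105.4] yaw -82.7 tilt 0.04 F [-0.8  0.7  5.9] w 15.0 grip 78 j7 -0.77
t 51.5 tcp [475.7  83.8 213.3] yaw -82.7 tilt 0.21 F [-0.5  0.2 -6.9] w 14.4 grip 79 j7 -0.99
shift cm [  3.86 -18.98  -0.19] turn -1.479
top foot 169
[432.8  80. ] [36.9 24.1] 7.3
 z 183.1 slope x -0.007 y 0.015
scene foot 176
[480.1  83.1] [123.1  25.5] 6.4
 z 183.0 slope x -0.015 y 0.039
```

```bash
python3 -m crank '[[[1,-4,0],-0.18],[[2,-8,0],-0.36],[[3,-12,0],-0.54],[[3.5,-16,0],-0.72],[[3.9,-19,0],-0.9]]' >/dev/null;python3 go.py 490 277 215 2.0
```

```text
t 52.3 tcp [491.3 279.1 213.8] yaw -30.7 tilt 0.08 F [ 0.9 -0.6 -5.5] w 14.9 grip 79 j7 -0.63
shift cm [-0.25 -0.01 -0.12] turn -0.571
```

```bash
python3 -m crank '[[[-0.2,0,0],-0.18],[[-0.2,0,0],-0.36],[[-0.2,0,0],-0.57],[[-0.2,0,0],-0.57],[[-0.2,0,0],-0.57]]' >/dev/null;python3 -m crank '[[[0,0,0],0],[[0,0,0],0]]' >/dev/null; python3 go.py 490 277 125 2.0; python3 gp.py 1
```

```text
t 53.1 tcp [490.9 275.4 214.8] yaw 1.5 tilt 0.02 F [-0.4 -0.3 -6.2] w 14.6 grip 79 j7 -0.19
shift cm [ 0.16 -0.08  8.98] turn -0.010
top foot 75
[491.  262.1] [22. 16.] 0.8
 z 184.8 slope x 0.016 y -0.026
scene foot 70
[492.4 275.8] [43.9 24.8] 87.2
 z 184.5 slope x -0.050 y -0.003
```

```bash
python3 -m crank '[[[0.1,0,2.5],0],[[0.1,0,5],0],[[0.1,0,7.5],0],[[0.1,0,9],0],[[0.1,0,9],0]]' >/dev/null;python3 -m crank '[[[0,0,0],0],[[0,0,0],0]]' >/dev/null; python3 go.py 490 277 105.4 2.0; python3 -m crank '[[[0,0,0.5],0],[[0,0,1],0],[[0,0,1.5],0],[[0,0,1.7],0],[[0,0,1.7],0]]' >/dev/null; python3 go.py 490 277 105.4 2.0
```

```text
t 54.1 tcp [491.6 276.8 125.9] yaw 1.5 tilt 0.12 F [-0.8  0.3 -6. ] w 14.6 grip 79 j7 -0.10
shift cm [ 0.03 -0.16  2.05] turn -0.009
t 54.8 tcp [490.8 276.3 107.6] yaw 1.5 tilt 0.03 F [ 0.2  0.3 -6.8] w 14.6 grip 79 j7 -0.08
shift cm [ 0.08 -0.08  0.22] turn -0.009
```

```bash
python3 -m crank '[[[0,0,0.2],0],[[0,0,0.25],0],[[0,0,0.25],0]]' >/dev/null; python3 go.py; python3 -m crank '[[[0,0,0],0],[[0,0,0],0],[[0,0,0],0]]' 0.5 >/dev/null; python3 go.py; python3 -m crank '[[[0,0,-2.5],0],[[0,0,-5],0],[[0,0,-8],0],[[0,0,-11],0],[[0,0,-11],0]]' >/dev/null;python3 -m crank '[[[-10,-7,-3],0],[[-10,-7,-3],0],[[-10,-7,-3],0],[[-10,-7,-3],0]]' >/dev/null
python3 - <<'E'
from h import *
for n in ('top','scene'):
    im,d=snap(n); C=cloud(n,d); z=C[...,2]
    m=(d>0)&(abs(C[...,0]-.49)<.04)&(abs(C[...,1]-.277)<.08)
    q=C[m&(z>.071)&(z<.079)]; c,s,a=cv2.minAreaRect((q[:,:2]*1000).astype(np.float32)); print(n,'foot',len(q),np.round(c,1),np.round(s,1),round(a,1),'z',np.round(np.median(q[:,2])*1e3,1))
    q=C[m&(z>.079)&(z<.1)&(C[...,1]>.308)]; print('lock',np.round(np.median(q,0)*1e3,1),'cap',np.percentile(z[m&(z>.12)&(z<.16)],90))
cv2.imwrite('pics/end.png',cv2.resize(im[:,:,::-1],(800,600)))
E
python3 m.py | egrep 'fit|top|scene'; python3 go.py
```

```text
t 55.1 tcp [491.  276.4 105.5] yaw 1.5 tilt 0.02 F [ 0.8 -0.3 -6.6] w 14.9 grip 80 j7 -0.08
t 55.5 tcp [491.5 276.6 106. ] yaw 1.5 tilt 0.09 F [ 0.4 -0.6  0.6] w 42.8 grip 0 j7 -0.08
top foot 0 [0. 0.] [0. 0.] 0.0 z nan
top bench z 7.525458220092318e-05
fit 89 (array([ 499.8, -101.5]), array([57.4,  7.4]), 4.12) z [ 92.9 112.  115.7]
fit 93 (array([495. , -77.9]), array([59.8,  6.5]), 7.01) z [ 94.3 113.1 115.7]
fit 82 (array([491.9, -52.2]), array([58.5,  6.4]), 7.4) z [ 97.1 112.9 115.5]
fit 72 (array([ 4.869e+02, -4.000e-01]), array([59.8,  6.1]), 7.17) z [111.  113.5 115.9]
fit 76 (array([487.4, -26.3]), array([57.7,  6.1]), 7.33) z [100.7 113.4 116.2]
fit 65 (array([483.7,  26.6]), array([57.2,  6. ]), 7.17) z [111.1 113.3 115.3]
scene bench z 5.2629950584748286e-05
fit 111 (array([486.7,  23.5]), array([61.2,  7.4]), 6.72) z [ 91.5 109.8 115.5]
fit 108 (array([490. ,  -3.7]), array([62.7,  7.7]), 6.01) z [ 93.  110.5 116.3]
fit 104 (array([492.7, -29.7]), array([61.8,  7.3]), 7.38) z [ 93.1 112.2 116.2]
fit 104 (array([494.8, -55.3]), array([62. ,  7.1]), 7.66) z [ 91.6 111.4 116.1]
fit 97 (array([499.2, -81. ]), array([61.8,  6.4]), 7.5) z [ 92.4 112.3 115.8]
fit 91 (array([ 502.5, -105.5]), array([62.9,  6.5]), 7.53) z [ 92.  112.5 116.8]
t 56.7 tcp [424.1 175.6 245.2] yaw 1.6 tilt 0.04 F [-0.1  0.  -0.2] w 42.2 grip 0 j7 -0.14
  return _methods._mean(a, axis=axis, dtype=dtype,
  ret = ret.dtype.type(ret / rcount)
  ret = um.true_divide(
Traceback (most recent call last):
IndexError: index -1 is out of bounds for axis 0 with size 0
```

The arm hides the gauge from the top camera; move aside and look again.

```bash
python3 -m crank '[[[-20,4,-3],0],[[-20,4,-3],0],[[-20,4,-3],0],[[-20,4,-3],0],[[-20,4,-3],0]]' >/dev/null
python3 - <<'E'
from h import *
for n in ('top','scene'):
    im,d=snap(n); C=cloud(n,d); z=C[...,2]
    m=(d>0)&(abs(C[...,0]-.49)<.04)&(abs(C[...,1]-.277)<.08)
    q=C[m&(z>.071)&(z<.079)]; c,s,a=cv2.minAreaRect((q[:,:2]*1000).astype(np.float32)); print(n,'foot',len(q),np.round(c,1),np.round(s,1),round(a,1),'z',np.round(np.median(q[:,2])*1e3,1))
    A=np.c_[q[:,:2]-q[:,:2].mean(0),np.ones(len(q))]; k=np.linalg.lstsq(A,q[:,2],rcond=None)[0]; print(' slope',k[:2])
    q=C[m&(z>.079)&(z<.1)&(C[...,1]>.308)]; print('lock',np.round(np.median(q,0)*1e3,1)); p=z[m&(z>.12)&(z<.16)]; print('cap',len(p),np.sort(p)[-8:])
cv2.imwrite('pics/end.png',cv2.resize(im[:,:,::-1],(800,600)))
E
python3 go.py
```

```text
top foot 346 [463.5 292.7] [ 24.1 124.4] 0.5 z 75.4
 slope [0.01290332 0.0020751 ]
lock [463.4 337.9  83.5]
cap 37 [0.13806563 0.13815877 0.13827811 0.13862936 0.1386674  0.13891996
 0.13943549 0.14003159]
scene foot 295 [475.  289.8] [124.5  47.8] 88.6 z 74.9
 slope [-0.01463242  0.00082502]
lock [465.5 333.7  83. ]
cap 33 [0.13792122 0.13795905 0.13820046 0.13820674 0.13839321 0.13943578
 0.14002923 0.14011038]
t 57.4 tcp [469.1 -22.7 274.8] yaw 1.6 tilt 0.06 F [-0.6 -0.2  0.2] w 42.8 grip 0 j7 0.28
```

View pics/end.png

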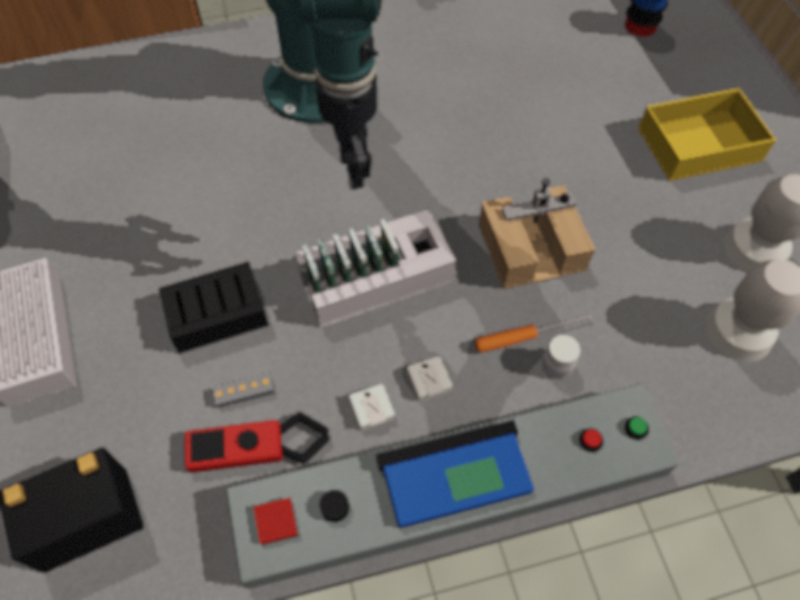

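The scene shows four cards in the rack, the supply empty, and the gauge upright across its stand at ~(540,207). It has been shifted since release to about (464,291), which is 13 mm off the trench centre and 29 mm along it, inside the limits. Cap and lock heights are unchanged. One check that it is at rest, then hand in.

```bash
python3 -m crank '[[[0,0,0],0],[[0,0,0],0],[[0,0,0],0],[[0,0,0],0],[[0,0,0],0]]' >/dev/null
python3 - <<'E'
from h import *
im,d=snap('top'); C=cloud('top',d); z=C[...,2]
m=(d>0)&(abs(C[...,0]-.48)<.06)&(abs(C[...,1]-.285)<.09)
q=C[m&(z>.071)&(z<.079)]; print(cv2.minAreaRect((q[:,:2]*1000).astype(np.float32)),np.sort(z[m&(z>.12)&(z<.16)])[-8:-3])
q=C[m&(z>.062)&(z<.068)]; print('stand y edges',np.percentile(q[:,1],[.5,99.5]),'x',np.percentile(q[:,0],[.5,99.5]))
o=C[m&(z<.03)&(C[...,0]>.5)]; print('trench y',np.percentile(o[:,1],[2,98]) if len(o) else '')
if abs(np.median(C[m&(z>.12)&(z<.16)][:,1])-.278)<.021: print(robot.sign_off())
E
```

```text
((463.4031982421875, 292.7750244140625), (24.066417694091797, 123.30268859863281), 0.508266806602478) [0.13762934 0.13817576 0.13877799 0.13880471 0.13917425]
stand y edges [0.20467974 0.3554028 ] x [0.4250101  0.53933398]
trench y [0.19527077 0.30501044]
the job is handed in; nothing more can be done
None
```

I handed the job in: all four cards are home, the well was measured and locked, and the gauge stands on its stand with its reading unchanged, though it was knocked off-centre after release (by my measurement still within limits).

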